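# Teaspoon from behind the jars

## Robot

A 6-joint arm with a two-finger parallel gripper is mounted at the origin on a cart in front of the work surface, level with it; the furniture and walls round the work are solid. World frame = base frame: x ahead of the robot, y to its left, z up, the work surface at z = 0. Lengths are in m, angles in rad, forces in N, time in s.
With the tool pointing down it reaches from about 0.35 to 0.975 m from the base axis. Payload 4.9 kg.
Tool frame: the origin (TCP) lies midway between the tips of the shut fingers; the grasp point (between the pads) lies 19 mm behind it; z points along the fingers, y is the line along which they close (so a half turn about z gives the same grasp; the last joint's range is limited). The gripper opens to 85 mm and grips with 20 to 120 N. Pads are 22 mm wide; open, the fingers measure 114 mm over their backs; the gripper's body (76 mm by 85 mm) begins 54 mm behind the grasp point. The pads swing forward as they close: fully open they stand 13 mm farther back than shut.
Start: joints at [-1.231, 0.053, 1.613, -0, 1.476, -0.119], TCP at [0.277, -0.56, 0.231] pointing down, gripper open.
Joint ranges: [-3.01, 3.01], [-1.01, 2.22], [0.06, 2.58], [-1.02, 4.17], [0.09, 2.62], [-3.14, 3.14]. Speed limits (rad/s): [2.57, 2.57, 3.14, 3.14, 3.14, 3.14].

## Interface

Orientations are given as a unit quaternion [w, x, y, z].
In Python, from cell import bot gives the robot as it stands.
- The arm moves only by the tool jog_arm, never from a script. Its argument "series" is a list of rows, each a list of 6 numbers: the shift along the tool's x, y, z in cm, then the turn, a rotation vector about the tool's x, y, z in degrees. A call has 1 to 12 rows; each row is the pose to reach, as a shift and turn from the pose commanded when the call began, along the tool's axes at that moment; what a row does not reach only later rows make up. A row lasts 1/8 s, in which the tool goes at most 62.5 mm and 10.7 degrees, less where a joint would pass 70% of its speed; a pose out of reach is approached as far as the arm can. A call with a gripper value outside its range is refused whole. "gripper" is the opening, from -1 (shut) to 1 (fully open), set as the call begins (left out, the last holds). The fingers move at their own pace and stop on an object; "squeeze" is the grip in N (left out, the last holds). Time passes only in rows, so rows that repeat a pose let the fingers close. It gives the time, the measured TCP pose, the force, the opening and the grip force at its end, in the units of the state.
- bot.state(): the state, without advancing time (a new reading comes with each control period).
- bot.read_camera(name): name is "side" or "top"; returns a dict with "img" (420x560x3 uint8, red, green, blue), "fx", "fy", "cx", "cy" (pixels), "rvec" (rotation vector, rad) and "tvec" (3), from world to camera coordinates, as OpenCV has them. Camera axes: x right, y down, z forward; pixel columns grow to the right and rows downward; lengths in m; the calibration is good to about 2 mm. A picture is of the moment at which its call begins. There is no depth.
- bot.hand_in(): hands the job in; it is judged then, once.
The state is a dict: "time_s": time; "qpos": joint angles; "joint_vel": joint speeds; "tau": joint torques, N m; "ee_pos": TCP position; "orientation": TCP orientation; "ft_force": force on the tool from outside, world axes, zero at the start; "wrist_torque": the same for the moment, N m; "finger_gap": opening from 0.0 (shut) to 1.0 (fully open); "grasp_force": force on a finger pad.
Only numpy, scipy, OpenCV 4.12 (cv2) and the standard library are available. Lean on these libraries where they do the work, as an engineer would, in place of code of your own. Each camera call takes 0.05 s, during which the arm holds its last target. There are 200 camera calls.

## Task

I need the teaspoon from the organizer drawer, but the green-lidded jar, the red-lidded jar and the salt shaker stand in front of it. Before you pull the drawer out, stand all three upright on the flat of the chopping board; then fetch the teaspoon and lay it lengthwise inside the blue spoon rest. Push the drawer fully shut and put each of the three back, upright, on the spot where it stood at the start.

Things in the scene. Friction and masses are not known exactly. Their poses are not given: they have to be found in the camera images.
- organizer: black wire counter organizer with a light wood drawer front, a mug at the back of its top; 260 mm wide, 200 deep, 70 high, fixed. Origin: centre of its underside; front looks along its -x (shut drawer's face 114 mm from the origin), y along its width. A wire grid covers its top: the drawer can be reached into only where it is pulled out
- drawer (a joint): how far the drawer is pulled out along the organizer's -x, m: 0 shut, 0.16 its stop; slides with 1 to 2 N and stays where left; a little ajar at the start. Its wooden floor is 15 mm above the worktop, 236 mm wide inside; its front is 12 mm thick, upper edge at 56 mm. A tape roll and two tealights are fixed in its back half
- drawer_handle (a point): middle of the steel bar handle of the drawer: bar along the organizer's y, 110 mm long, about 10 mm thick, 35 mm in front of the drawer front, 42 mm above the worktop; moves with the drawer; can be pinched from above
- jar_green: spice jar with a green lid, 44 mm across, 100 mm high, 0.11 kg, loose, standing in front of the drawer; origin: centre of its underside, z up
- jar_red: spice jar with a red lid, 45 mm across, 109 mm high, 0.11 kg, loose, standing in front of the drawer; origin: centre of its underside, z up
- salt_shaker: grey salt shaker, 44 mm across up to 66 mm height, then a metal cap 34 mm across up to 90 mm, 0.1 kg, loose, standing in front of the drawer; origin: centre of its underside, z up
- teaspoon: steel teaspoon, 134 mm long (its x axis), 27 mm at its widest (y), 12 mm high, 0.02 kg, loose, lying across the drawer about 65 mm behind its front, roughly along the organizer's y, seen through the wire grid; origin: centre of its underside, z up; grasp across its middle
- spoon_rest: blue glazed spoon rest on the worktop, does not move: shallow tray 176 mm long (its x axis), 86 mm wide (y), floor 4 mm above the worktop, rounded rim 11 mm high and 8 mm thick; origin: centre of its underside
- board: wooden paddle chopping board lying on the worktop, does not move: 100 mm wide (its x), 336 mm long (its y) with the handle, 14 mm thick; origin: centre of its underside. The handle is at +y; the flat, full-width part reaches from y = -0.168 to y = +0.07
Not all that is in view belongs to the job. Leave any purple look-alike of the salt_shaker alone.

How it is judged:
On the way, in this order (a step that is already met when the one before it is completed fails the run):
1. the two jars and the salt shaker all stand on the flat of the board, released, the drawer not yet pulled out (x of jar_green in the frame of board between -0.04 and 0.04 m and y of jar_green in the frame of board between -0.165 and 0.075 m and z of jar_green in the frame of board between 0.01 and 0.018 m and angle between each of jar_green, jar_red, salt_shaker's own z axis and vertical below 0.1 rad and contact force between the fingers and jar_green below 0.1 N and x of jar_red in the frame of board between -0.04 and 0.04 m and y of jar_red in the frame of board between -0.165 and 0.075 m and z of jar_red in the frame of board between 0.01 and 0.018 m and contact force between the fingers and jar_red below 0.1 N and x of salt_shaker in the frame of board between -0.04 and 0.04 m and y of salt_shaker in the frame of board between -0.165 and 0.075 m and z of salt_shaker in the frame of board between 0.01 and 0.018 m and contact force between the fingers and salt_shaker below 0.1 N and value of joint drawer below 0.03 m), for 0.2 s.
2. the teaspoon lies lengthwise in the spoon rest, released (x of teaspoon in the frame of spoon_rest between -0.018 and 0.018 m and y of teaspoon in the frame of spoon_rest between -0.022 and 0.022 m and z of teaspoon in the frame of spoon_rest between 0.001 and 0.0075 m and angle between teaspoon's own z axis and vertical below 0.06 rad and angle between the x axis of teaspoon and the x axis of spoon_rest, either way round below 0.35 rad and contact force between the fingers and teaspoon below 0.1 N), for 0.2 s.
At the end, for the whole second after the job is handed in: The teaspoon lies flat inside the rim of the spoon rest along its length (centre within 18 mm lengthwise and 22 mm sideways, within 0.35 rad); the drawer is shut to within 5 mm; each jar and the shaker stands upright within 15 mm of where it stood at the start; all is released and at rest (all of step 2 and value of joint drawer below 0.005 m and linear speed of each of teaspoon, jar_green, jar_red, salt_shaker below 0.02 m/s and distance of each of jar_green, jar_red, salt_shaker from where it was at the start of the episode below 0.015 m and angle between each of jar_green, jar_red, salt_shaker's own z axis and vertical below 0.1 rad); the robot touches nothing.
It fails at once if a jar or the shaker is tipped over (angle between any of jar_green, jar_red, salt_shaker's own z axis and vertical above 0.7 rad).
It also fails if it takes over 147 s, if anything falls off the work surface, if the arm or the gripper's body presses on something with over 40 N, if the wrist force passes 120 N, or if a joint passes its speed limit or range.

## Working session

There is one attempt and no reset: what is moved stays moved. The work goes in short steps, Python scripts to look and compute and a tool call to move; the robot and the scene stay as the last step left them, time stands still between calls to the robot, and variables do not carry over. Pictures are saved under pics/ and viewed, at most 14 in all, crops included, and the job is handed in when it is done.

Besides the shell and the picture viewer there is one more tool, called after "Emit:" by a JSON object that holds its "name" and its "arguments", one argument or row to a line. jog_arm: Moves the arm, as the interface text tells. Its arguments: {"type":"object","properties":{"series":{"type":"array"},"gripper":{"type":"number"},"squeeze":{"type":"number"}},"required":["series"]}

```bash
mkdir -p pics
python3 - <<'E'
from cell import bot
import cv2
for n in("side","top"):
    d=bot.read_camera(n); cv2.imwrite(f"pics/{n}0.png",d["img"][:,:,::-1]); print(n,d["fx"],d["fy"],d["cx"],d["cy"],d["rvec"],d["tvec"])
print(bot.state())
E
```

```text
side 398.06171247438465 398.06171247438465 282.07537016179793 215.28437334224625 [ 0.21581371 -2.53364254  1.6330932 ] [0.56651151 0.13164035 0.86423154]
top 474.61847557591585 474.61847557591585 281.7726598216597 204.15781442478405 [ 2.18444735 -2.16351107  0.06248275] [-0.09087888  0.57051816  1.03935246]
{'time_s': 0.1, 'qpos': array([-1.23098422e+00,  5.32748819e-02,  1.61417256e+00, -2.11703985e-05,
        1.47602510e+00, -1.19022115e-01]), 'joint_vel': array([ 0.00123465, -0.00253627, -0.00203807,  0.00022232,  0.00102932,
       -0.00193634]), 'tau': array([ 2.13978064e-04, -3.94903314e+01, -3.71364391e+01, -5.87067393e-05,
        3.89826688e-03, -8.21132687e-06]), 'ee_pos': array([ 0.27660322, -0.55981584,  0.23018639]), 'orientation': array([-9.33061038e-04,  9.73798455e-01,  2.27410831e-01, -1.14027051e-04]), 'ft_force': array([-0.15550709,  0.40191826, -0.13999728]), 'wrist_torque': array([-0.03627965,  0.03270833, -0.01769721]), 'grasp_force': 0.0, 'finger_gap': 1.001381290629679}
```

View pics/side0.png

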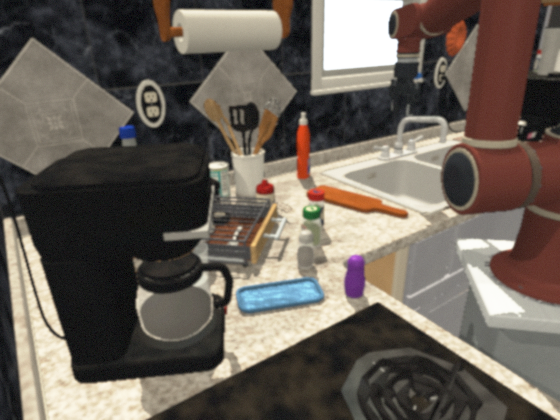

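View pics/top0.png

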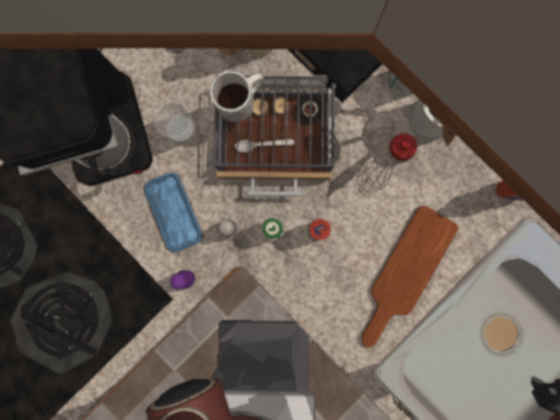

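The side view shows the organizer behind the salt (305,250), green (312,225) and red (316,200) objects. In the top view, salt is at (228,228), green (272,228), red (320,229), purple decoy (183,280), blue rest around (172,212), board around (410,275) with its handle pointing to lower left, and the teaspoon around (265,145).

```bash
cat > h.py <<'E'
import numpy as np, cv2
from cell import bot
from scipy.spatial.transform import Rotation as R
def cam(n):
    d=bot.read_camera(n); d["R"]=cv2.Rodrigues(np.array(d["rvec"],float))[0]; d["t"]=np.array(d["tvec"],float); return d
def px2w(d,p,z):
    p=np.atleast_2d(np.array(p,float))
    r=np.c_[(p[:,0]-d["cx"])/d["fx"],(p[:,1]-d["cy"])/d["fy"],np.ones(len(p))]@d["R"]
    c=-d["R"].T@d["t"]; s=(z-c[2])/r[:,2]; return c+r*s[:,None]
def w2px(d,X):
    c=np.atleast_2d(X)@d["R"].T+d["t"]; return np.c_[c[:,0]/c[:,2]*d["fx"]+d["cx"],c[:,1]/c[:,2]*d["fy"]+d["cy"]]
def blob(d,lo,hi,roi):
    x0,y0,x1,y1=roi; hsv=cv2.cvtColor(d["img"],cv2.COLOR_RGB2HSV)
    m=cv2.inRange(hsv,np.array(lo),np.array(hi)); k=np.zeros_like(m);k[y0:y1,x0:x1]=m[y0:y1,x0:x1]
    cs=cv2.findContours(k,cv2.RETR_EXTERNAL,cv2.CHAIN_APPROX_NONE)[0]
    return max(cs,key=cv2.contourArea)
def rel(pos,yaw=None):
    "shift in cm along tool axes and turn in deg about tool z to reach pos; yaw=world angle of tool y (mod pi)"
    s=bot.state(); w,x,y,z=s["orientation"]; r=R.from_quat([x,y,z,w]); M=r.as_matrix()
    o=(M.T@(np.array(pos)-s["ee_pos"])*100).round(2)
    a=None
    if yaw is not None:
        cur=np.arctan2(M[1,1],M[0,1]); a=-np.degrees((yaw-cur+np.pi/2)%np.pi-np.pi/2)
    return o,a,M.round(4)
E
python3 - <<'E'
from h import *
d=cam("top"); print("cam c",-d["R"].T@d["t"])
c=blob(d,(95,80,60),(115,255,255),(140,165,210,255)); r=cv2.minAreaRect(px2w(d,c[:,0],0.008)[:,:2].astype(np.float32)); print("rest",r)
c=blob(d,(3,100,40),(14,255,255),(355,200,465,352)); W=px2w(d,c[:,0],0.014)[:,:2].astype(np.float32); r=cv2.minAreaRect(W); print("board",r,cv2.boxPoints(r).round(3).tolist(),c[:,0].min(0),c[:,0].max(0))
c=blob(d,(40,60,30),(85,255,255),(255,212,290,245)); q=cv2.minEnclosingCircle(c); print("green",q,px2w(d,q[0],.1))
for lo,hi in(((0,120,60),(8,255,255)),((170,120,60),(180,255,255))):
    c=blob(d,lo,hi,(305,215,335,245)); q=cv2.minEnclosingCircle(c); print("red",q,px2w(d,q[0],.109))
print("salt",px2w(d,[228,228],.09))
im=cv2.resize(d["img"][60:250,190:350,::-1],None,fx=4.2*.75,fy=4.2*.75,interpolation=cv2.INTER_CUBIC); cv2.imwrite("pics/c1.png",im); print(im.shape)
E
```

```text
cam c [ 0.49126819 -0.10511095  1.07778046]
rest ((0.5530447363853455, 0.16221535205841064), (0.16962379217147827, 0.08087687194347382), 23.12750816345215)
board ((0.4084727466106415, -0.35486894845962524), (0.10091470181941986, 0.3350876271724701), 59.89409255981445) [[0.23800000548362732, -0.3140000104904175], [0.527999997138977, -0.4830000102519989], [0.5789999961853027, -0.39500001072883606], [0.289000004529953, -0.22699999809265137]] [362 206] [457 346]
green ((272.25775146484375, 228.32608032226562), 10.402518272399902) [[ 0.51528361 -0.06777773  0.1       ]]
red ((319.48565673828125, 228.88755798339844), 10.696405410766602) [[ 0.51486938 -0.16435603  0.109     ]]
red ((315.5, 233.5), 0.7072067856788635) [[ 0.50541192 -0.15629519  0.109     ]]
salt [[0.51529797 0.02488071 0.09      ]]
(599, 504, 3)
```

View pics/c1.png

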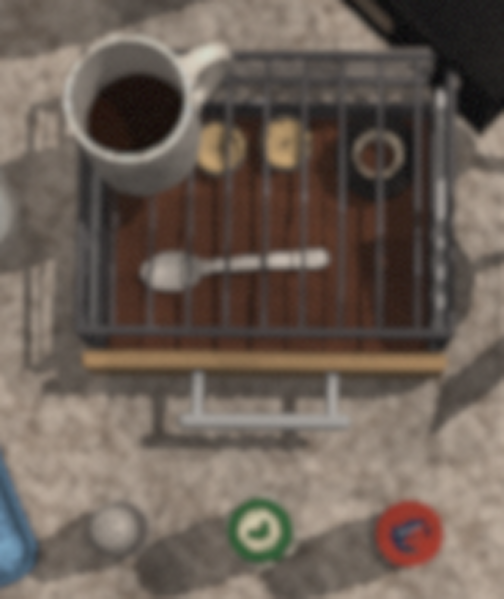

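The crop shows the drawer handle bar at crop (180–350, 421), the front at y≈360 from x=82 to 445, and the spoon from (140,270) to (330,258), with its bowl on the left.

Run:
```python
from h import *
d=cam("top"); f=lambda p:(np.array(p)/3.15+[190,60]-.34)
print("handle",px2w(d,[f((180,421)),f((350,421))],.045).round(4).tolist())
print("front",px2w(d,[f((82,360)),f((445,360))],.056).round(4).tolist())
print("rearleft/right frame",px2w(d,[f((80,333)),f((452,333))],.07).round(4).tolist())
print("spoon",px2w(d,[f((140,271)),f((330,258)),f((218,264))],.022).round(4).tolist())
print("salt",px2w(d,f((118,527)),.09))
print(rel([.515,-.164,.20],np.pi/2))
```

```text
handle [[0.5927, -0.009, 0.045], [0.5937, -0.1271, 0.045]]
front [[0.6333, 0.0584, 0.056], [0.6353, -0.1918, 0.056]]
rearleft/right frame [[0.6499, 0.0579, 0.07], [0.6518, -0.1954, 0.07]]
spoon [[0.7026, 0.0235, 0.022], [0.7129, -0.1124, 0.022], [0.7081, -0.0323, 0.022]]
salt [[0.51744185 0.02675898 0.09      ]]
(array([ 38.91, -24.95,   3.09]), np.float64(26.286642137641785), array([[ 8.966e-01,  4.429e-01, -4.000e-04],
       [ 4.429e-01, -8.966e-01,  1.200e-03],
       [ 1.000e-04, -1.300e-03, -1.000e+00]]))
```

Emit:
{"name": "jog_arm", "arguments": {
  "series": [
    [19,-12,3,0,0,13],
    [39,-25,3,0,0,26.3],
    [39,-25,3,0,0,26.3],
    [39,-25,3,0,0,26.3],
    [39,-25,3,0,0,26.3],
    [39,-25,3,0,0,26.3],
    [39,-25,3,0,0,26.3],
    [39,-25,3,0,0,26.3],
    [39,-25,3,0,0,26.3],
    [39,-25,3,0,0,26.3],
    [39,-25,3,0,0,26.3],
    [39,-25,3,0,0,26.3]
  ],
  "gripper": 0.55,
  "squeeze": 30
}}

```text
time_s: 1.7
ee_pos: [0.5154, -0.1644, 0.2014]
orientation: [0.0, 1.0, -0.001, 0.0]
ft_force: [-0.5, 0.6, -1.2]
finger_gap: 0.777
grasp_force: 0.0
```

Emit:
{"name": "jog_arm", "arguments": {
  "series": [
    [0,0,5,0,0,0],
    [0,0,10,0,0,0],
    [0,0,13,0,0,0],
    [0,0,15,0,0,0],
    [0,0,15,0,0,0],
    [0,0,15,0,0,0]
  ]
}}

```text
time_s: 2.45
ee_pos: [0.5169, -0.1642, 0.0529]
orientation: [0.001, 1.0, -0.0, 0.001]
ft_force: [0.2, -0.2, 0.8]
finger_gap: 0.774
grasp_force: 0.0
```

Emit:
{"name": "jog_arm", "arguments": {
  "series": [
    [0,0,0,0,0,0],
    [0,0,0,0,0,0],
    [0,0,0,0,0,0],
    [0,0,0,0,0,0],
    [0,0,0,0,0,0],
    [0,0,0,0,0,0]
  ],
  "gripper": -1
}}

```text
time_s: 3.2
ee_pos: [0.517, -0.164, 0.0532]
orientation: [0.001, 1.0, -0.0, 0.001]
ft_force: [-0.9, -0.1, 6.2]
finger_gap: 0.51
grasp_force: 30.2
```

Emit:
{"name": "jog_arm", "arguments": {
  "series": [
    [0,0,-5,0,0,0],
    [0,0,-9,0,0,0],
    [0.1,5,-9,0,0,8],
    [0.2,10,-9,0,0,16],
    [0.3,15,-9,0,0,24],
    [0.4,20,-9,0,0,30],
    [0.5,25.6,-9,0,0,30],
    [0.5,25.6,-9,0,0,30],
    [0.5,25.6,-6,0,0,30],
    [0.5,25.6,-3.5,0,0,30],
    [0.5,25.6,-2.2,0,0,30],
    [0.5,25.6,-1.8,0,0,30]
  ]
}}

```text
time_s: 4.7
ee_pos: [0.5204, -0.4184, 0.0684]
orientation: [-0.001, 0.966, -0.259, -0.001]
ft_force: [0.9, -0.3, -0.9]
finger_gap: 0.511
grasp_force: 30.7
```

Emit:
{"name": "jog_arm", "arguments": {
  "series": [
    [0,0,0.1,0,0,0],
    [0,0,0.3,0,0,0],
    [0,0,0.3,0,0,0]
  ]
}}

```text
time_s: 5.08
ee_pos: [0.5212, -0.4199, 0.0674]
orientation: [0.0, 0.966, -0.259, 0.001]
ft_force: [0.4, 0.3, 0.4]
finger_gap: 0.513
grasp_force: 30.8
```

Emit:
{"name": "jog_arm", "arguments": {
  "series": [
    [0,0,0,0,0,0],
    [0,0,0,0,0,0],
    [0,0,0,0,0,0],
    [0,0,-4,0,0,0],
    [0,0,-9,0,0,0],
    [0,0,-12,0,0,0],
    [-3,-5,-12,0,0,-8],
    [-6,-10,-12,0,0,-16],
    [-9,-15,-12,0,0,-24],
    [-12,-20,-12,0,0,-30],
    [-15,-25,-12,0,0,-30],
    [-18.1,-30.2,-12,0,0,-30]
  ],
  "gripper": 0.55
}}

```text
time_s: 6.58
ee_pos: [0.5148, -0.0657, 0.1866]
orientation: [0.0, 1.0, -0.0, 0.0]
ft_force: [-0.2, 0.1, -0.3]
finger_gap: 0.771
grasp_force: 0.0
```

Run:
```python
from h import *
d=cam("top"); print(rel([.5153,-.0678,.05],np.pi/2))
x=blob(d,(0,120,60),(8,255,255),(385,210,450,290));q=cv2.minEnclosingCircle(x);print(q,px2w(d,q[0],.123))
d=cam("side");cv2.imwrite("pics/s1.png",cv2.resize(d["img"][100:300,200:440,::-1],None,fx=3,fy=3))
```

```text
(array([ 0.1 ,  0.92, 13.63]), np.float64(0.27545479575877363), array([[ 1.    ,  0.0048, -0.    ],
       [ 0.0048, -1.    ,  0.0054],
       [ 0.    , -0.0054, -1.    ]]))
((445.0, 227.5), 12.175895690917969) [[ 0.51977316 -0.41393905  0.123     ]]
```

View pics/s1.png

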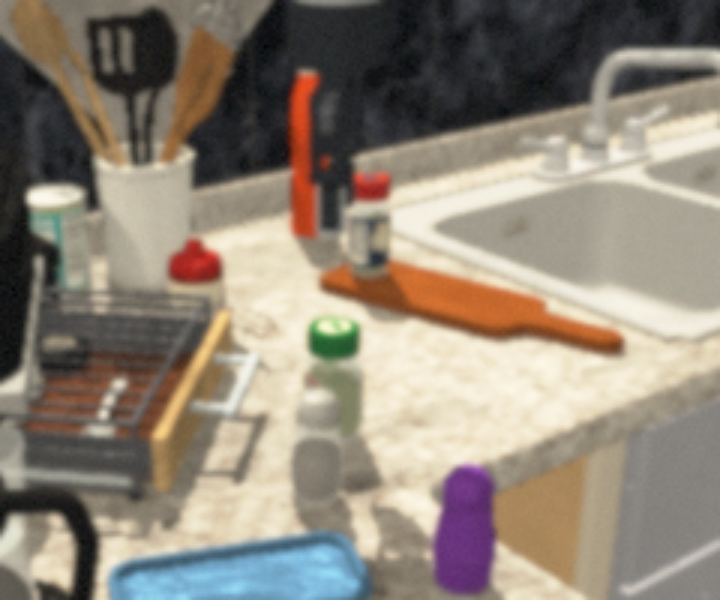

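The red jar stands upright on the board (crop 370,235).

Emit:
{"name": "jog_arm", "arguments": {
  "series": [
    [0,0,5,0,0,0],
    [0,0,10,0,0,0],
    [0,0,13,0,0,0],
    [0,0,13.7,0,0,0],
    [0,0,13.7,0,0,0]
  ]
}}

```text
time_s: 7.3
ee_pos: [0.5154, -0.068, 0.0499]
orientation: [0.0, 1.0, -0.0, 0.0]
ft_force: [0.4, 0.2, -0.9]
finger_gap: 0.777
grasp_force: 0.0
```

Emit:
{"name": "jog_arm", "arguments": {
  "series": [
    [0,0,0,0,0,0],
    [0,0,0,0,0,0],
    [0,0,0,0,0,0],
    [0,0,0,0,0,0],
    [0,0,0,0,0,0]
  ],
  "gripper": -1
}}

```text
time_s: 7.92
ee_pos: [0.5168, -0.0679, 0.0516]
orientation: [0.001, 1.0, -0.0, 0.002]
ft_force: [0.1, 0.3, 5.7]
finger_gap: 0.57
grasp_force: 31.2
```

Emit:
{"name": "jog_arm", "arguments": {
  "series": [
    [0,0,-5,0,0,0],
    [0,0,-9,0,0,0],
    [-1,5,-9,0,0,8],
    [-2,10,-9,0,0,16],
    [-3,15,-9,0,0,24],
    [-4,20,-9,0,0,30],
    [-5,25,-9,0,0,30],
    [-6,30,-9,0,0,30],
    [-6.4,31.2,-9,0,0,30],
    [-6.4,31.2,-7,0,0,30],
    [-6.4,31.2,-4,0,0,30],
    [-6.4,31.2,-2.2,0,0,30]
  ]
}}

```text
time_s: 9.43
ee_pos: [0.4501, -0.3765, 0.0679]
orientation: [-0.001, 0.966, -0.258, -0.002]
ft_force: [-0.1, 0.5, -1.9]
finger_gap: 0.569
grasp_force: 32.2
```

Emit:
{"name": "jog_arm", "arguments": {
  "series": [
    [0,0,0.4,0,0,0],
    [0,0,0.6,0,0,0],
    [0,0,0.7,0,0,0]
  ]
}}

```text
time_s: 9.8
ee_pos: [0.4519, -0.3796, 0.0658]
orientation: [0.0, 0.966, -0.259, 0.001]
ft_force: [0.5, 3.1, 5.4]
finger_gap: 0.572
grasp_force: 32.7
```

Emit:
{"name": "jog_arm", "arguments": {
  "series": [
    [0,0,0,0,0,0],
    [0,0,0,0,0,0],
    [0,0,0,0,0,0],
    [0,0,-5,0,0,0],
    [0,0,-10,0,0,0],
    [-2,-5,-11,0,0,-8],
    [-4,-10,-11,0,0,-16],
    [-6,-15,-11,0,0,-24],
    [-8,-21,-11,0,0,-30],
    [-10,-26,-11,0,0,-30],
    [-12,-31,-11,0,0,-30],
    [-14.7,-38.3,-11,0,0,-30]
  ],
  "gripper": 0.55
}}

```text
time_s: 11.3
ee_pos: [0.5127, 0.0121, 0.1746]
orientation: [0.0, 1.0, -0.001, 0.001]
ft_force: [0.3, 0.4, 0.5]
finger_gap: 0.777
grasp_force: 0.0
```

Emit:
{"name": "jog_arm", "arguments": {
  "series": [
    [0,0,0,0,0,0],
    [0,0,0,0,0,0]
  ]
}}

```text
time_s: 11.55
ee_pos: [0.5126, 0.0104, 0.1742]
orientation: [0.0, 1.0, 0.0, -0.0]
ft_force: [-1.2, 0.6, 0.1]
finger_gap: 0.773
grasp_force: 0.0
```

Run:
```python
from h import *
print(rel([.5165,.026,.027],np.pi/2))
d=cam("top");x=blob(d,(40,60,30),(85,255,255),(370,200,460,290));q=cv2.minEnclosingCircle(x);print(q,px2w(d,q[0],.114))
```

```text
(array([ 0.4 , -1.57, 14.72]), np.float64(0.02175181232860286), array([[ 1.e+00,  4.e-04, -2.e-04],
       [ 4.e-04, -1.e+00, -6.e-04],
       [-2.e-04,  6.e-04, -1.e+00]]))
((425.5684814453125, 260.8561706542969), 11.630905151367188) [[ 0.45273532 -0.37702893  0.114     ]]
```

Emit:
{"name": "jog_arm", "arguments": {
  "series": [
    [0.4,-1.6,0,0,0,0],
    [0.4,-1.6,5,0,0,0],
    [0.4,-1.6,10,0,0,0],
    [0.4,-1.6,13,0,0,0],
    [0.4,-1.6,14.7,0,0,0],
    [0.4,-1.6,14.7,0,0,0]
  ]
}}

```text
time_s: 12.35
ee_pos: [0.516, 0.0265, 0.0264]
orientation: [-0.0, 1.0, -0.001, -0.001]
ft_force: [0.3, 0.4, -0.0]
finger_gap: 0.773
grasp_force: 0.0
```

Emit:
{"name": "jog_arm", "arguments": {
  "series": [
    [0,0,0,0,0,0],
    [0,0,0,0,0,0],
    [0,0,0,0,0,0],
    [0,0,0,0,0,0],
    [0,0,0,0,0,0]
  ],
  "gripper": -1
}}

```text
time_s: 12.98
ee_pos: [0.5184, 0.0265, 0.0297]
orientation: [0.0, 1.0, -0.0, 0.002]
ft_force: [-1.1, 0.9, 6.9]
finger_gap: 0.461
grasp_force: 30.2
```

Emit:
{"name": "jog_arm", "arguments": {
  "series": [
    [0,0,-5,0,0,0],
    [0,0,-10,0,0,0],
    [-2,5,-11,0,0,8],
    [-4,10,-11,0,0,16],
    [-6,15,-11,0,0,24],
    [-8,20,-11,0,0,30],
    [-10,25,-11,0,0,30],
    [-12,31,-11,0,0,30],
    [-13.6,36.6,-11,0,0,30],
    [-13.6,36.6,-11,0,0,30],
    [-13.6,36.6,-8,0,0,30],
    [-13.6,36.6,-4,0,0,30]
  ]
}}

```text
time_s: 14.48
ee_pos: [0.3816, -0.3398, 0.0681]
orientation: [0.001, 0.966, -0.259, 0.002]
ft_force: [-0.2, 0.1, -2.1]
finger_gap: 0.463
grasp_force: 30.9
```

Emit:
{"name": "jog_arm", "arguments": {
  "series": [
    [0,0,1.5,0,0,0],
    [0,0,2.2,0,0,0],
    [0,0,2.4,0,0,0],
    [0,0,2.4,0,0,0]
  ]
}}

```text
time_s: 14.98
ee_pos: [0.3813, -0.34, 0.0446]
orientation: [0.001, 0.966, -0.259, 0.001]
ft_force: [-0.7, 0.8, -1.3]
finger_gap: 0.465
grasp_force: 30.9
```

Emit:
{"name": "jog_arm", "arguments": {
  "series": [
    [0,0,0.1,0,0,0],
    [0,0,0.1,0,0,0]
  ]
}}

```text
time_s: 15.22
ee_pos: [0.3813, -0.3402, 0.0437]
orientation: [0.001, 0.966, -0.259, 0.001]
ft_force: [0.1, 0.7, 3.3]
finger_gap: 0.46
grasp_force: 31.6
```

Emit:
{"name": "jog_arm", "arguments": {
  "series": [
    [0,0,0,0,0,0],
    [0,0,0,0,0,0],
    [0,0,0,0,0,0],
    [0,0,-5,0,0,0],
    [0,0,-10,0,0,0],
    [0,0,-14,0,0,0],
    [0,-5,-14,0,0,0],
    [0,-10,-14,0,0,0],
    [0,-15,-14,0,0,0],
    [0,-15,-14,0,0,0]
  ],
  "gripper": 0.5
}}

```text
time_s: 16.48
ee_pos: [0.4565, -0.207, 0.1821]
orientation: [-0.0, 0.967, -0.257, -0.0]
ft_force: [0.7, -0.4, -0.3]
finger_gap: 0.752
grasp_force: 0.0
```

Run:
```python
from h import *
print(rel([.593,-.068,.10],0),bot.state()["qpos"].round(3))
d=cam("side");cv2.imwrite("pics/s2.png",cv2.resize(d["img"][100:300,200:440,::-1],None,fx=3,fy=3))
```

```text
(array([  4.96, -18.84,   8.22]), np.float64(60.261185260346664), array([[ 8.683e-01, -4.960e-01, -1.000e-04],
       [-4.960e-01, -8.683e-01,  6.000e-04],
       [-4.000e-04, -4.000e-04, -1.000e+00]])) [-0.575 -0.214  1.947  0.     1.409  1.515]
```

View pics/s2.png

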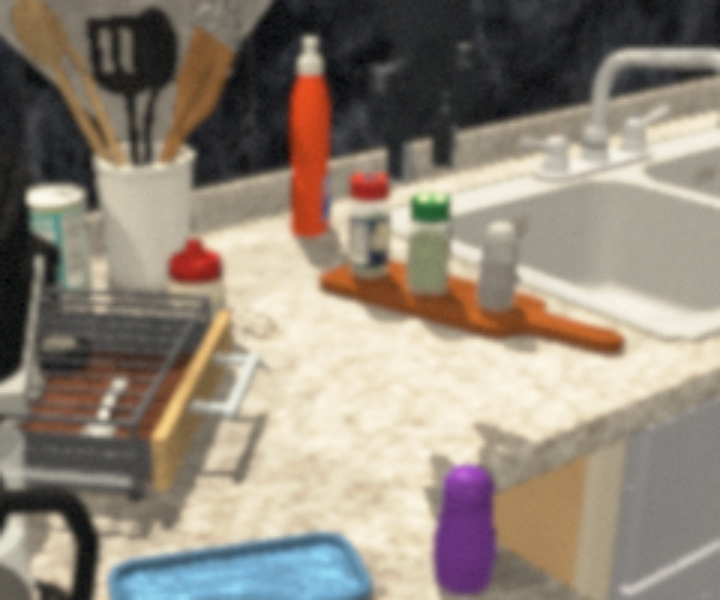

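All three stand upright on the board: red at crop (370,225), green (430,245), salt (498,265).

Emit:
{"name": "jog_arm", "arguments": {
  "series": [
    [1,-3,0,0,0,-10],
    [2,-6,0,0,0,-20],
    [3,-10,2,0,0,-30],
    [4,-13,4,0,0,-40],
    [5,-16,6,0,0,-50],
    [5,-18.8,8.2,0,0,-60],
    [5,-18.8,8.2,0,0,-70],
    [5,-18.8,8.2,0,0,-80],
    [5,-18.8,8.2,0,0,-90],
    [5,-18.8,8.2,0,0,-100],
    [5,-18.8,8.2,0,0,-110],
    [5,-18.8,8.2,0,0,-119.8]
  ],
  "gripper": -0.45
}}

```text
time_s: 18.02
ee_pos: [0.5926, -0.0734, 0.1]
orientation: [-0.0, 0.707, 0.707, -0.0]
ft_force: [0.3, 1.1, 0.4]
finger_gap: 0.272
grasp_force: 0.0
```

Run:
```python
from h import *
print(rel([.593,-.068,.026],0),bot.state()["qpos"].round(3))
```

```text
(array([0.55, 0.04, 7.4 ]), np.float64(-0.0024904215739848905), array([[ 0.e+00,  1.e+00, -5.e-04],
       [ 1.e+00, -0.e+00, -3.e-04],
       [-3.e-04, -5.e-04, -1.e+00]])) [-0.248  0.103  1.788 -0.     1.251 -0.247]
```

Emit:
{"name": "jog_arm", "arguments": {
  "series": [
    [0.5,0,2,0,0,0],
    [0.5,0,4.5,0,0,0],
    [0.5,0,6.5,0,0,0],
    [0.5,0,7.4,0,0,0],
    [0.5,0,7.4,0,0,0]
  ]
}}

```text
time_s: 18.65
ee_pos: [0.5923, -0.0667, 0.0252]
orientation: [-0.001, 0.709, 0.706, -0.0]
ft_force: [0.1, 0.2, -0.6]
finger_gap: 0.276
grasp_force: 0.0
```

Emit:
{"name": "jog_arm", "arguments": {
  "series": [
    [0,0,0,0,0,0],
    [0,0,0,0,0,0],
    [0,0,0,0,0,0],
    [0,0,0,0,0,0]
  ],
  "gripper": -1
}}

```text
time_s: 19.15
ee_pos: [0.5935, -0.0668, 0.0269]
orientation: [0.001, 0.708, 0.706, 0.0]
ft_force: [0.7, -0.9, 1.0]
finger_gap: 0.115
grasp_force: 29.4
```

Emit:
{"name": "jog_arm", "arguments": {
  "series": [
    [0,-2,0,0,0,0],
    [0,-4,0,0,0,0],
    [0,-6,0,0,0,0],
    [0,-8,0,0,0,0],
    [0,-10,0,0,0,0],
    [0,-12,0,0,0,0],
    [0,-13,0,0,0,0],
    [0,-14,0,0,0,0],
    [0,-14,0,0,0,0],
    [0,-14,0,0,0,0]
  ]
}}

```text
time_s: 20.4
ee_pos: [0.4535, -0.0665, 0.0269]
orientation: [0.0, 0.708, 0.706, -0.0]
ft_force: [-1.4, -2.0, 5.2]
finger_gap: 0.114
grasp_force: 32.0
```

Emit:
{"name": "jog_arm", "arguments": {
  "series": [
    [0,0,0,0,0,0],
    [0,0,0,0,0,0],
    [0,0,-4,0,0,0],
    [0,0,-9,0,0,0],
    [0,0,-14,0,0,0],
    [-5,0,-16,0,0,0],
    [-10,0,-16,0,0,0],
    [-15,0,-16,0,0,0],
    [-20,0,-16,0,0,0],
    [-20,0,-16,0,0,0]
  ],
  "gripper": -0.45
}}

```text
time_s: 21.65
ee_pos: [0.4518, -0.2684, 0.1857]
orientation: [-0.001, 0.71, 0.704, 0.0]
ft_force: [0.5, 0.7, 0.8]
finger_gap: 0.274
grasp_force: 0.0
```

Run:
```python
from h import *
d=cam("top");cv2.imwrite("pics/t3.png",cv2.resize(d["img"][60:270,190:390,::-1],None,fx=2.8,fy=2.8,interpolation=cv2.INTER_CUBIC))
```

```text
(no output)
```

View pics/t3.png

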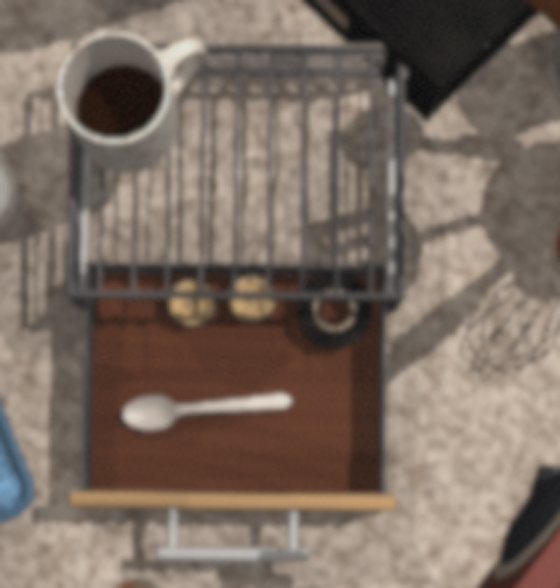

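The drawer is open. The spoon runs from crop (123,412) to (292,400) on the drawer floor, clear of the wire grid.

Run:
```python
from h import *
d=cam("top")
c=blob(d,(0,0,110),(180,75,255),(226,190,310,222)); m=cv2.minAreaRect(c.astype(np.float32)); print(m)
W=px2w(d,c[:,0],.022)[:,:2].astype(np.float32); r=cv2.minAreaRect(W); print(r, W[W[:,1].argmax()],W[W[:,1].argmin()])
e=np.array([W[W[:,1]>W[:,1].max()-.004].mean(0),W[W[:,1]<W[:,1].min()+.004].mean(0)]);v=e[0]-e[1]
yaw=np.arctan2(v[1],v[0]);mid=e.mean(0);print(e,mid,np.degrees(yaw),np.linalg.norm(v))
print(rel([*mid,.08],yaw-np.pi/2))
```

```text
((263.54937744140625, 206.18544006347656), (12.322641372680664, 61.1968994140625), 87.61405944824219)
((0.5663789510726929, -0.04471144080162048), (0.027593467384576797, 0.13668131828308105), 2.8965976238250732) [0.5661735  0.02356075] [ 0.5718746  -0.11267244]
[[ 0.56394666  0.02224098]
 [ 0.5741044  -0.11176176]] [ 0.5690255  -0.04476039] 94.33488 0.13438718
(array([22.14, 11.62, 10.58]), np.float64(-4.589944624994276), array([[ 4.5e-03,  1.0e+00, -9.0e-04],
       [ 1.0e+00, -4.5e-03,  1.7e-03],
       [ 1.7e-03, -1.0e-03, -1.0e+00]]))
```

Emit:
{"name": "jog_arm", "arguments": {
  "series": [
    [5,3,0,0,0,-4.6],
    [10,6,1,0,0,-4.6],
    [15,9,3,0,0,-4.6],
    [20,11,6,0,0,-4.6],
    [22.1,11.6,9,0,0,-4.6],
    [22.1,11.6,11,0,0,-4.6],
    [22.1,11.6,11,0,0,-4.6],
    [22.1,11.6,11,0,0,-4.6]
  ],
  "gripper": -0.35
}}

```text
time_s: 22.75
ee_pos: [0.5695, -0.0463, 0.0775]
orientation: [0.001, 0.68, 0.733, 0.0]
ft_force: [0.7, 0.5, -0.7]
finger_gap: 0.322
grasp_force: 0.0
```

Run:
```python
from h import *
print(rel([.569,-.0448,.018],np.radians(4.3)))
```

```text
(array([ 0.16, -0.05,  5.95]), np.float64(0.03940593828315813), array([[-7.570e-02,  9.971e-01,  1.800e-03],
       [ 9.971e-01,  7.570e-02, -4.000e-04],
       [-5.000e-04,  1.700e-03, -1.000e+00]]))
```

Emit:
{"name": "jog_arm", "arguments": {
  "series": [
    [0.2,0,3,0,0,0],
    [0.2,0,5,0,0,0],
    [0.2,0,5.9,0,0,0],
    [0.2,0,5.9,0,0,0],
    [0.2,0,5.9,0,0,0]
  ]
}}

```text
time_s: 23.38
ee_pos: [0.5697, -0.0438, 0.0183]
orientation: [0.001, 0.68, 0.734, 0.0]
ft_force: [-0.1, -0.1, 0.4]
finger_gap: 0.322
grasp_force: 0.0
```

Emit:
{"name": "jog_arm", "arguments": {
  "series": [
    [0,0,0,0,0,0],
    [0,0,0,0,0,0],
    [0,0,0,0,0,0],
    [0,0,0,0,0,0],
    [0,0,0,0,0,0]
  ],
  "gripper": -1
}}

```text
time_s: 24.0
ee_pos: [0.5699, -0.0438, 0.0185]
orientation: [0.001, 0.68, 0.734, 0.001]
ft_force: [0.3, 0.3, 5.6]
finger_gap: 0.216
grasp_force: 29.5
```

Emit:
{"name": "jog_arm", "arguments": {
  "series": [
    [0,0,-2,0,0,0],
    [0,0,-5,0,0,0],
    [0,0,-10,0,0,0],
    [0,0,-12,0,0,0],
    [4,0,-12,0,0,10],
    [8,0,-12,0,0,20],
    [12,0,-12,0,0,30],
    [16,0,-12,0,0,40],
    [19,0,-12,0,0,50],
    [20.7,-0.1,-12,0,0,60],
    [20.7,-0.1,-12,0,0,70],
    [20.7,-0.1,-12,0,0,71]
  ]
}}

```text
time_s: 25.5
ee_pos: [0.5513, 0.1629, 0.1366]
orientation: [-0.0, 0.979, 0.203, -0.001]
ft_force: [-0.1, 0.3, -0.7]
finger_gap: 0.221
grasp_force: 29.1
```

Run:
```python
from h import *
print(rel([.553,.162,.0075],np.radians(23.1+90)))
d=cam("side");cv2.imwrite("pics/s4.png",cv2.resize(d["img"][160:340,170:410,::-1],None,fx=3,fy=3))
d=cam("top");cv2.imwrite("pics/t4.png",cv2.resize(d["img"][130:290,110:310,::-1],None,fx=3,fy=3))
```

```text
(array([ 0.14,  0.15, 12.91]), np.float64(0.37995175884056354), array([[ 9.172e-01,  3.984e-01, -1.600e-03],
       [ 3.984e-01, -9.172e-01, -3.000e-04],
       [-1.600e-03, -4.000e-04, -1.000e+00]]))
```

View pics/s4.png

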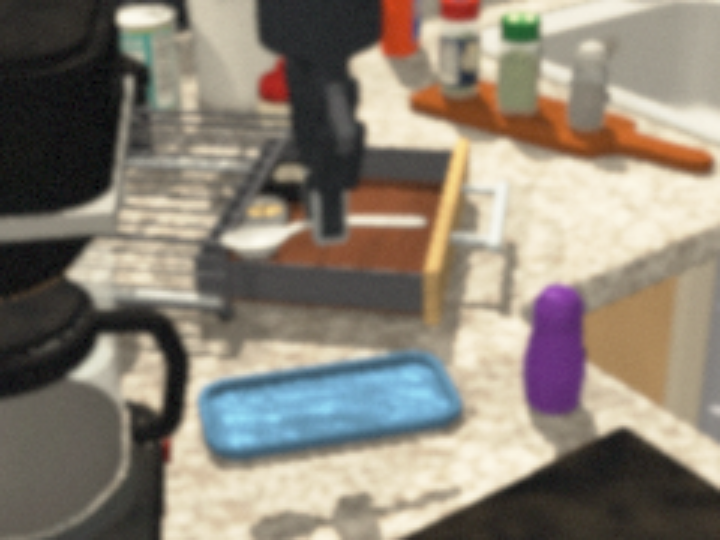

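The spoon is held level above the rest, gripped at its middle (crop 330,225).

Emit:
{"name": "jog_arm", "arguments": {
  "series": [
    [0.1,0.1,5,0,0,0.4],
    [0.1,0.1,9,0,0,0.4],
    [0.1,0.1,11,0,0,0.4],
    [0.1,0.1,12,0,0,0.4],
    [0.1,0.1,12.5,0,0,0.4],
    [0.1,0.1,12.8,0,0,0.4],
    [0.1,0.1,12.8,0,0,0.4],
    [0.1,0.1,12.8,0,0,0.4]
  ]
}}

```text
time_s: 26.6
ee_pos: [0.5539, 0.1623, 0.0101]
orientation: [0.0, 0.98, 0.199, 0.001]
ft_force: [0.1, -0.3, 0.4]
finger_gap: 0.22
grasp_force: 29.2
```

Emit:
{"name": "jog_arm", "arguments": {
  "series": [
    [0,0,0.1,0,0,0],
    [0,0,0.2,0,0,0],
    [0,0,0.2,0,0,0]
  ]
}}

```text
time_s: 26.98
ee_pos: [0.5535, 0.1622, 0.0076]
orientation: [0.0, 0.98, 0.199, 0.0]
ft_force: [-0.7, -0.9, 1.6]
finger_gap: 0.218
grasp_force: 29.5
```

Emit:
{"name": "jog_arm", "arguments": {
  "series": [
    [0,0,0,0,0,0],
    [0,0,0,0,0,0],
    [0,0,0,0,0,0],
    [0,0,-3,0,0,0],
    [0,0,-8,0,0,0],
    [0,0,-13,0,0,0],
    [-5,0,-13,0,0,-8],
    [-5,5,-13,0,0,-16],
    [-5,10,-13,0,0,-25],
    [-5,15,-13,0,0,-34],
    [-5,15,-13,0,0,-44],
    [-5,15,-13,0,0,-54]
  ],
  "gripper": -0.35
}}

```text
time_s: 28.48
ee_pos: [0.566, 0.0037, 0.1371]
orientation: [-0.0, 0.781, 0.624, -0.0]
ft_force: [-0.1, 0.5, 0.8]
finger_gap: 0.328
grasp_force: 0.0
```

Run:
```python
from h import *
print(rel([.4535,-.067,.026],0),bot.state()["ee_pos"])
d=cam("top");cv2.imwrite("pics/t5.png",cv2.resize(d["img"][130:290,110:310,::-1],None,fx=3,fy=3))
```

```text
(array([-9.38, -9.4 , 11.12]), np.float64(-12.775394089315089), array([[ 2.211e-01,  9.752e-01, -3.000e-04],
       [ 9.752e-01, -2.211e-01,  1.000e-04],
       [ 1.000e-04, -3.000e-04, -1.000e+00]])) [0.56597647 0.00371172 0.13712799]
```

View pics/t5.png

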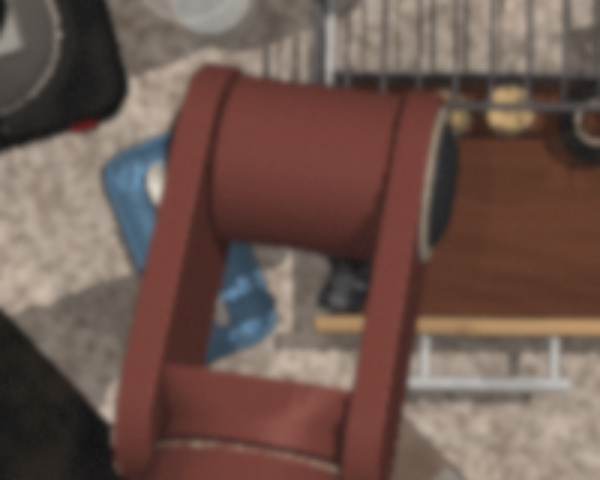

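The arm hides part of it, but the spoon is in the rest: its bowl shows at crop (155,185) and the handle end at (225,310). Next I go to the drawer handle.

Emit:
{"name": "jog_arm", "arguments": {
  "series": [
    [-4,-4,0,0,0,-6],
    [-7,-7,2,0,0,-12.8],
    [-9.4,-9.4,4,0,0,-12.8],
    [-9.4,-9.4,4,0,0,-12.8],
    [-9.4,-9.4,4,0,0,-12.8],
    [-9.4,-9.4,4,0,0,-12.8]
  ],
  "gripper": -0.45
}}

```text
time_s: 29.28
ee_pos: [0.4547, -0.0657, 0.0986]
orientation: [0.001, 0.708, 0.706, 0.001]
ft_force: [0.0, -0.3, 0.1]
finger_gap: 0.279
grasp_force: 0.0
```

Run:
```python
from h import *
print(rel([.4535,-.067,.026],0),bot.state()["ee_pos"])
d=cam("top");c=blob(d,(95,80,60),(115,255,255),(140,165,210,255)); x,y,w,h=cv2.boundingRect(c)
cv2.imwrite("pics/t6.png",cv2.resize(d["img"][160:270,130:320,::-1],None,fx=4,fy=4,interpolation=cv2.INTER_CUBIC))
```

```text
(array([-0.13, -0.13,  7.26]), np.float64(-0.19464459863133596), array([[ 3.4e-03,  1.0e+00,  2.2e-03],
       [ 1.0e+00, -3.4e-03, -5.0e-04],
       [-5.0e-04,  2.2e-03, -1.0e+00]])) [ 0.45466546 -0.06567632  0.09858163]
```

View pics/t6.png

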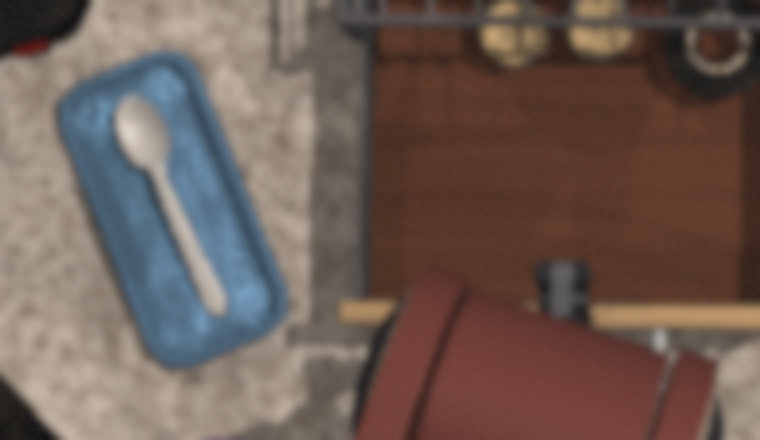

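The spoon lies centred and lengthwise in the rest, from crop (140,100) to (220,310).

Emit:
{"name": "jog_arm", "arguments": {
  "series": [
    [-0.1,-0.1,3,0,0,0],
    [-0.1,-0.1,6,0,0,0],
    [-0.1,-0.1,7.2,0,0,0],
    [-0.1,-0.1,7.2,0,0,0]
  ]
}}

```text
time_s: 29.82
ee_pos: [0.452, -0.0665, 0.025]
orientation: [-0.001, 0.708, 0.706, -0.0]
ft_force: [0.5, -0.5, -1.0]
finger_gap: 0.273
grasp_force: 0.0
```

Emit:
{"name": "jog_arm", "arguments": {
  "series": [
    [0,0,0,0,0,0],
    [0,0,0,0,0,0],
    [0,0,0,0,0,0],
    [0,0,0,0,0,0]
  ],
  "gripper": -1
}}

```text
time_s: 30.32
ee_pos: [0.4532, -0.067, 0.0265]
orientation: [0.001, 0.708, 0.706, 0.001]
ft_force: [1.1, 2.0, 3.6]
finger_gap: 0.109
grasp_force: 29.8
```

Emit:
{"name": "jog_arm", "arguments": {
  "series": [
    [0,2,0,0,0,0],
    [0,4,0,0,0,0],
    [0,6,0,0,0,0],
    [0,8,0,0,0,0],
    [0,10,0,0,0,0],
    [0,12,0,0,0,0],
    [0,13,0,0,0,0],
    [0,14,0,0,0,0],
    [0,14,0,0,0,0],
    [0,14,0,0,0,0]
  ]
}}

```text
time_s: 31.58
ee_pos: [0.5931, -0.0673, 0.0265]
orientation: [0.001, 0.708, 0.706, 0.001]
ft_force: [1.9, 2.4, 5.3]
finger_gap: 0.116
grasp_force: 30.7
```

Emit:
{"name": "jog_arm", "arguments": {
  "series": [
    [0,0.2,0,0,0,0],
    [0,0.4,0,0,0,0],
    [0,0.6,0,0,0,0],
    [0,0.6,0,0,0,0]
  ]
}}

```text
time_s: 32.08
ee_pos: [0.5985, -0.0673, 0.0265]
orientation: [0.0, 0.708, 0.706, 0.0]
ft_force: [0.8, 2.4, 6.5]
finger_gap: 0.113
grasp_force: 30.7
```

Emit:
{"name": "jog_arm", "arguments": {
  "series": [
    [0,0.2,0,0,0,0],
    [0,0.4,0,0,0,0],
    [0,0.6,0,0,0,0],
    [0,0.6,0,0,0,0]
  ]
}}

```text
time_s: 32.58
ee_pos: [0.5997, -0.0673, 0.0264]
orientation: [-0.005, 0.708, 0.706, -0.004]
ft_force: [-18.4, 1.5, 21.4]
finger_gap: 0.112
grasp_force: 32.3
```

Emit:
{"name": "jog_arm", "arguments": {
  "series": [
    [0,0.2,0,0,0,0],
    [0,0.4,0,0,0,0],
    [0,0.4,0,0,0,0]
  ]
}}

```text
time_s: 32.95
ee_pos: [0.5996, -0.0673, 0.0261]
orientation: [-0.009, 0.708, 0.706, -0.008]
ft_force: [-33.0, 0.9, 32.3]
finger_gap: 0.11
grasp_force: 33.9
```

Emit:
{"name": "jog_arm", "arguments": {
  "series": [
    [0,-0.3,0,0,0,0],
    [0,-0.7,0,0,0,0],
    [0,-0.7,0,0,0,0]
  ]
}}

```text
time_s: 33.33
ee_pos: [0.5996, -0.0673, 0.0263]
orientation: [-0.001, 0.708, 0.706, -0.001]
ft_force: [-5.1, 1.3, 11.1]
finger_gap: 0.112
grasp_force: 31.5
```

Emit:
{"name": "jog_arm", "arguments": {
  "series": [
    [0,0,0,0,0,0],
    [0,0,0,0,0,0],
    [0,0,0,0,0,0],
    [0,0,-3,0,0,0],
    [0,0,-8,0,0,0],
    [0,0,-13,0,0,0],
    [-5,-3,-14,0,0,10],
    [-10,-6,-14,0,0,20],
    [-15,-10,-14,0,0,30],
    [-18,-13,-14,0,0,40],
    [-20,-17,-14,0,0,50],
    [-21,-20,-14,0,0,60]
  ],
  "gripper": -0.45
}}

```text
time_s: 34.83
ee_pos: [0.3987, -0.2775, 0.165]
orientation: [-0.0, 0.967, 0.254, -0.0]
ft_force: [0.1, -0.1, -0.1]
finger_gap: 0.277
grasp_force: 0.0
```

Run:
```python
from h import *
print(rel([.3815,-.3402,.0437],np.radians(60)),rel([.3815,-.3402,.0437],0)[2],bot.state()["qpos"][5])
d=cam("top");cv2.imwrite("pics/t7.png",cv2.resize(d["img"][130:290,190:460,::-1],None,fx=2.9,fy=2.9,interpolation=cv2.INTER_CUBIC))
```

```text
(array([-4.57,  4.62, 12.13]), np.float64(59.374223826156715), array([[ 8.714e-01,  4.905e-01, -6.000e-04],
       [ 4.905e-01, -8.714e-01,  0.000e+00],
       [-5.000e-04, -3.000e-04, -1.000e+00]])) [[ 8.714e-01  4.905e-01 -6.000e-04]
 [ 4.905e-01 -8.714e-01  0.000e+00]
 [-5.000e-04 -3.000e-04 -1.000e+00]] 0.2969822569350952
```

View pics/t7.png

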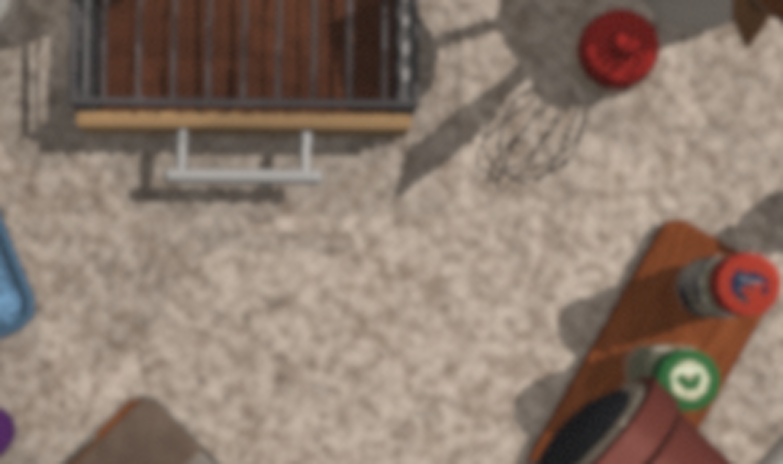

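The drawer front sits flush with the frame and the jars are still upright on the board. Now I return the salt shaker.

Emit:
{"name": "jog_arm", "arguments": {
  "series": [
    [-1,1,0,0,0,10],
    [-2,2,0,0,0,20],
    [-3,3,0,0,0,30],
    [-4,4,0,0,0,40],
    [-4.6,4.6,0,0,0,50],
    [-4.6,4.6,0,0,0,59.4],
    [-4.6,4.6,0,0,0,59.4],
    [-4.6,4.6,4,0,0,59.4],
    [-4.6,4.6,8,0,0,59.4],
    [-4.6,4.6,11,0,0,59.4],
    [-4.6,4.6,12.1,0,0,59.4],
    [-4.6,4.6,12.1,0,0,59.4]
  ],
  "gripper": 0.55
}}

```text
time_s: 36.38
ee_pos: [0.3832, -0.3391, 0.044]
orientation: [-0.0, 0.967, -0.255, -0.0]
ft_force: [0.1, -0.0, 1.2]
finger_gap: 0.772
grasp_force: 0.0
```

Emit:
{"name": "jog_arm", "arguments": {
  "series": [
    [0,0,0,0,0,0],
    [0,0,0,0,0,0],
    [0,0,0,0,0,0],
    [0,0,0,0,0,0],
    [0,0,-5,0,0,0],
    [0,0,-10,0,0,0],
    [0,0,-12,0,0,0],
    [0,0,-12,0,0,0]
  ],
  "gripper": -1
}}

```text
time_s: 37.38
ee_pos: [0.3838, -0.3399, 0.1653]
orientation: [0.001, 0.967, -0.256, 0.001]
ft_force: [-0.2, 0.7, -0.6]
finger_gap: 0.453
grasp_force: 30.7
```

Run:
```python
from h import *
print(rel([.5184,.0265,.0297],np.pi/2),bot.state()["ee_pos"])
```

```text
(array([ -6.43, -38.52,  13.51]), np.float64(-29.607830659656567), array([[ 8.694e-01, -4.941e-01,  1.800e-03],
       [-4.941e-01, -8.694e-01, -1.900e-03],
       [ 2.500e-03,  8.000e-04, -1.000e+00]])) [ 0.38379293 -0.33990883  0.16527296]
```

Emit:
{"name": "jog_arm", "arguments": {
  "series": [
    [-1,-6,0,0,0,-8],
    [-2,-12,0,0,0,-16],
    [-3,-18,0,0,0,-24],
    [-4,-24,0,0,0,-29.6],
    [-5,-30,0,0,0,-29.6],
    [-6,-36,0,0,0,-29.6],
    [-6.2,-38.6,2,0,0,-29.6],
    [-6.2,-38.6,6,0,0,-29.6],
    [-6.2,-38.6,9,0,0,-29.6],
    [-6.2,-38.6,11,0,0,-29.6],
    [-6.2,-38.6,12.7,0,0,-29.6],
    [-6.2,-38.6,13.2,0,0,-29.6]
  ]
}}

```text
time_s: 38.88
ee_pos: [0.519, 0.0273, 0.0322]
orientation: [-0.001, 1.0, -0.0, -0.003]
ft_force: [-11.2, 1.3, 29.2]
finger_gap: 0.455
grasp_force: 36.4
```

Emit:
{"name": "jog_arm", "arguments": {
  "series": [
    [0,0,0.1,0,0,0],
    [0,0,0.2,0,0,0],
    [0,0,0.3,0,0,0],
    [0,0,0.3,0,0,0]
  ]
}}

```text
time_s: 39.38
ee_pos: [0.5208, 0.0274, 0.0328]
orientation: [-0.001, 1.0, -0.0, -0.001]
ft_force: [-11.4, 2.6, 25.3]
finger_gap: 0.456
grasp_force: 35.7
```

Emit:
{"name": "jog_arm", "arguments": {
  "series": [
    [0,0,-0.2,0,0,0],
    [0,0,-0.4,0,0,0],
    [0,0,-0.4,0,0,0]
  ]
}}

```text
time_s: 39.75
ee_pos: [0.5196, 0.0268, 0.0324]
orientation: [-0.0, 1.0, -0.0, -0.001]
ft_force: [-1.3, 1.4, -2.1]
finger_gap: 0.454
grasp_force: 32.2
```

Emit:
{"name": "jog_arm", "arguments": {
  "series": [
    [0,0,0,0,0,0],
    [0,0,0,0,0,0],
    [0,0,0,0,0,0],
    [0,0,-5,0,0,0],
    [0,0,-10,0,0,0],
    [0,0,-14,0,0,0],
    [-1,6,-15,0,0,8],
    [-2,12,-15,0,0,16],
    [-3,18,-15,0,0,24],
    [-4,24,-15,0,0,30],
    [-5,30,-15,0,0,30],
    [-6,35,-15,0,0,30]
  ],
  "gripper": 0.55
}}

```text
time_s: 41.25
ee_pos: [0.4594, -0.3255, 0.1835]
orientation: [0.0, 0.966, -0.259, 0.0]
ft_force: [0.5, -0.0, -0.2]
finger_gap: 0.778
grasp_force: 0.0
```

Run:
```python
from h import *
print(rel([.4519,-.3796,.0658],np.radians(60)),bot.state()["ee_pos"])
d=cam("top");cv2.imwrite("pics/t8.png",cv2.resize(d["img"][200:260,200:260,::-1],None,fx=6,fy=6,interpolation=cv2.INTER_CUBIC))
```

```text
(array([ 2.06,  5.06, 11.77]), np.float64(-0.0726608435165657), array([[ 8.654e-01, -5.011e-01,  6.000e-04],
       [-5.011e-01, -8.654e-01, -4.000e-04],
       [ 7.000e-04,  1.000e-04, -1.000e+00]])) [ 0.45938349 -0.32546474  0.18349119]
```

View pics/t8.png

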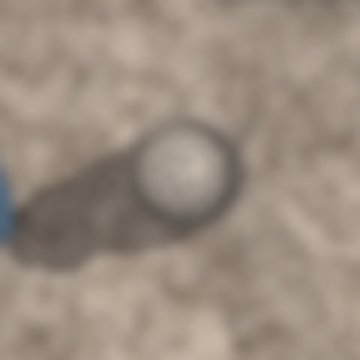

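The salt shaker stands upright at about top pixel (230.5,228). I'll compare that with the start image later.

Emit:
{"name": "jog_arm", "arguments": {
  "series": [
    [2.1,5.1,0,0,0,0],
    [2.1,5.1,0,0,0,0],
    [2.1,5.1,5,0,0,0],
    [2.1,5.1,9,0,0,0],
    [2.1,5.1,11,0,0,0],
    [2.1,5.1,11.8,0,0,0],
    [2.1,5.1,11.8,0,0,0]
  ]
}}

```text
time_s: 42.18
ee_pos: [0.4533, -0.378, 0.0661]
orientation: [0.0, 0.966, -0.259, 0.0]
ft_force: [-0.1, 0.2, 0.2]
finger_gap: 0.775
grasp_force: 0.0
```

Emit:
{"name": "jog_arm", "arguments": {
  "series": [
    [0,0,0,0,0,0],
    [0,0,0,0,0,0],
    [0,0,0,0,0,0],
    [0,0,0,0,0,0],
    [0,0,-5,0,0,0],
    [0,0,-10,0,0,0],
    [0,0,-12,0,0,0],
    [0,0,-12,0,0,0]
  ],
  "gripper": -1
}}

```text
time_s: 43.18
ee_pos: [0.4531, -0.3783, 0.1863]
orientation: [0.001, 0.966, -0.259, 0.001]
ft_force: [0.0, 0.7, -2.4]
finger_gap: 0.565
grasp_force: 32.1
```

Run:
```python
from h import *
print(rel([.5168,-.0679,.0516],np.pi/2),bot.state()["ee_pos"])
d=cam("top"); a=cv2.imread("pics/top0.png")[:,:,::-1]; b=d["img"]
t=a[216:241,216:241]; r=cv2.matchTemplate(b[200:260,200:260],t,cv2.TM_CCOEFF_NORMED); print(cv2.minMaxLoc(r), "zero shift = (16,16)")
```

```text
(array([-10.05, -30.07,  13.43]), np.float64(-30.01460723326945), array([[ 8.659e-01, -5.002e-01,  1.600e-03],
       [-5.002e-01, -8.659e-01, -1.800e-03],
       [ 2.300e-03,  8.000e-04, -1.000e+00]])) [ 0.4531312  -0.37831716  0.18632347]
(-0.7032824754714966, 0.7018541097640991, (0, 30), (19, 17)) zero shift = (16,16)
```

Emit:
{"name": "jog_arm", "arguments": {
  "series": [
    [-2,-6,0,0,0,-8],
    [-4,-12,0,0,0,-16],
    [-6,-18,0,0,0,-24],
    [-8,-24,0,0,0,-30],
    [-10,-30.1,0,0,0,-30],
    [-10,-30.1,1,0,0,-30],
    [-10,-30.1,5,0,0,-30],
    [-10,-30.1,9,0,0,-30],
    [-10,-30.1,11,0,0,-30],
    [-10,-30.1,12.3,0,0,-30],
    [-10,-30.1,12.8,0,0,-30],
    [-10,-30.1,13,0,0,-30]
  ]
}}

```text
time_s: 44.72
ee_pos: [0.5169, -0.0675, 0.0554]
orientation: [0.0, 1.0, -0.0, 0.0]
ft_force: [0.3, 0.1, -0.6]
finger_gap: 0.564
grasp_force: 32.2
```

Emit:
{"name": "jog_arm", "arguments": {
  "series": [
    [0,0,0.1,0,0,0],
    [0,0,0.2,0,0,0],
    [0,0,0.2,0,0,0]
  ]
}}

```text
time_s: 45.1
ee_pos: [0.517, -0.0672, 0.0537]
orientation: [0.0, 1.0, -0.0, 0.0]
ft_force: [-0.1, -0.2, -1.3]
finger_gap: 0.566
grasp_force: 32.2
```

Emit:
{"name": "jog_arm", "arguments": {
  "series": [
    [0,0,0.1,0,0,0],
    [0,0,0.2,0,0,0],
    [0,0,0.2,0,0,0]
  ]
}}

```text
time_s: 45.48
ee_pos: [0.5179, -0.0674, 0.0538]
orientation: [0.0, 1.0, -0.0, 0.001]
ft_force: [-3.6, 1.0, 11.3]
finger_gap: 0.564
grasp_force: 33.2
```

Emit:
{"name": "jog_arm", "arguments": {
  "series": [
    [0,0,0,0,0,0],
    [0,0,0,0,0,0],
    [0,0,0,0,0,0],
    [0,0,-5,0,0,0],
    [0,0,-10,0,0,0],
    [0,0,-13,0,0,0],
    [0,6,-13,0,0,8],
    [0,12,-13,0,0,16],
    [0,18,-13,0,0,24],
    [0,24,-13,0,0,30],
    [0,30,-13,0,0,30],
    [0,35,-13,0,0,30]
  ],
  "gripper": 0.55
}}

```text
time_s: 46.98
ee_pos: [0.5161, -0.4194, 0.1808]
orientation: [-0.0, 0.966, -0.259, -0.0]
ft_force: [-0.3, 1.1, -0.2]
finger_gap: 0.777
grasp_force: 0.0
```

Run:
```python
from h import *
print(rel([.5212,-.4199,.0674],np.radians(60)),bot.state()["ee_pos"])
d=cam("top"); a=cv2.imread("pics/top0.png")[:,:,::-1]; b=d["img"]
e=dict(d); e["img"]=np.ascontiguousarray(a)
for q in(e,d):
    c=blob(q,(40,60,30),(85,255,255),(240,200,300,250)); k=cv2.minEnclosingCircle(c); print(k,px2w(d,k[0],.1))
cv2.imwrite("pics/cmp.png",cv2.resize(np.hstack([x[190:260,200:290,::-1] for x in(a,b)]),None,fx=4,fy=4,interpolation=cv2.INTER_CUBIC))
```

```text
(array([ 0.47, -0.21, 11.34]), np.float64(-0.0686865088635498), array([[ 8.654e-01, -5.010e-01, -2.000e-04],
       [-5.010e-01, -8.654e-01,  2.000e-04],
       [-3.000e-04, -1.000e-04, -1.000e+00]])) [ 0.5161323  -0.41943275  0.18083533]
((272.25775146484375, 228.32608032226562), 10.402518272399902) [[ 0.51528361 -0.06777773  0.1       ]]
((273.0294189453125, 227.73529052734375), 10.195847511291504) [[ 0.51651464 -0.06935321  0.1       ]]
```

View pics/cmp.png

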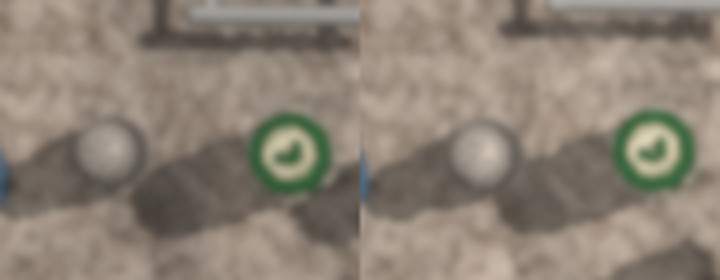

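Left is the start, right is now. The green jar is within 2 mm. The salt shaker is off by about 3 px (6 mm), inside the 15 mm tolerance. The red jar is next.

Emit:
{"name": "jog_arm", "arguments": {
  "series": [
    [0.5,-0.2,0,0,0,0],
    [0.5,-0.2,4,0,0,0],
    [0.5,-0.2,8,0,0,0],
    [0.5,-0.2,10.5,0,0,0],
    [0.5,-0.2,11.3,0,0,0],
    [0.5,-0.2,11.3,0,0,0]
  ]
}}

```text
time_s: 47.78
ee_pos: [0.5223, -0.417, 0.0684]
orientation: [-0.0, 0.966, -0.258, -0.0]
ft_force: [-0.4, 0.5, -0.3]
finger_gap: 0.775
grasp_force: 0.0
```

Emit:
{"name": "jog_arm", "arguments": {
  "series": [
    [0,0,0,0,0,0],
    [0,0,0,0,0,0],
    [0,0,0,0,0,0],
    [0,0,0,0,0,0],
    [0,0,-5,0,0,0],
    [0,0,-10,0,0,0],
    [0,0,-12,0,0,0],
    [0,0,-12,0,0,0]
  ],
  "gripper": -1
}}

```text
time_s: 48.78
ee_pos: [0.5224, -0.4184, 0.1895]
orientation: [0.001, 0.966, -0.259, 0.001]
ft_force: [-0.4, -0.4, -1.0]
finger_gap: 0.51
grasp_force: 31.1
```

Run:
```python
from h import *
print(rel([.517,-.164,.0532],np.pi/2),bot.state()["ee_pos"])
```

```text
(array([-13.23, -21.77,  13.58]), np.float64(-30.017012854484776), array([[ 8.659e-01, -5.003e-01,  1.900e-03],
       [-5.003e-01, -8.659e-01, -1.800e-03],
       [ 2.500e-03,  6.000e-04, -1.000e+00]])) [ 0.52241315 -0.41844688  0.18948654]
```

Emit:
{"name": "jog_arm", "arguments": {
  "series": [
    [-3,-5,0,0,0,-8],
    [-6,-10,0,0,0,-16],
    [-9,-15,0,0,0,-24],
    [-12,-19,0,0,0,-30],
    [-13.2,-21.8,0,0,0,-30],
    [-13.2,-21.8,2,0,0,-30],
    [-13.2,-21.8,6,0,0,-30],
    [-13.2,-21.8,9,0,0,-30],
    [-13.2,-21.8,11,0,0,-30],
    [-13.2,-21.8,12.3,0,0,-30],
    [-13.2,-21.8,12.9,0,0,-30],
    [-13.2,-21.8,13.1,0,0,-30]
  ]
}}

```text
time_s: 50.28
ee_pos: [0.5171, -0.1635, 0.0577]
orientation: [0.0, 1.0, -0.0, 0.0]
ft_force: [-0.1, -0.6, -1.0]
finger_gap: 0.51
grasp_force: 31.2
```

Emit:
{"name": "jog_arm", "arguments": {
  "series": [
    [0,0,0.1,0,0,0],
    [0,0,0.2,0,0,0],
    [0,0,0.2,0,0,0]
  ]
}}

```text
time_s: 50.65
ee_pos: [0.5175, -0.1635, 0.0565]
orientation: [0.0, 1.0, -0.0, 0.001]
ft_force: [-0.7, 0.4, 2.8]
finger_gap: 0.509
grasp_force: 31.3
```

Emit:
{"name": "jog_arm", "arguments": {
  "series": [
    [0,0,0.1,0,0,0],
    [0,0,0.1,0,0,0]
  ]
}}

```text
time_s: 50.9
ee_pos: [0.5178, -0.1636, 0.0564]
orientation: [0.0, 1.0, -0.0, 0.001]
ft_force: [-1.9, -0.4, 8.9]
finger_gap: 0.512
grasp_force: 31.3
```

Emit:
{"name": "jog_arm", "arguments": {
  "series": [
    [0,0,0,0,0,0],
    [0,0,0,0,0,0],
    [0,0,0,0,0,0],
    [0,0,-4,0,0,0],
    [0,0,-9,0,0,0],
    [0,0,-14,0,0,0],
    [-5,5,-14,0,0,0],
    [-9,10,-14,0,0,0],
    [-12,15,-14,0,0,0],
    [-14,20,-14,0,0,0],
    [-14,25,-14,0,0,0],
    [-14,25,-14,0,0,0]
  ],
  "gripper": 0.55
}}

```text
time_s: 52.4
ee_pos: [0.3756, -0.4156, 0.1937]
orientation: [-0.0, 1.0, -0.002, -0.0]
ft_force: [0.2, -0.2, -0.3]
finger_gap: 0.774
grasp_force: 0.0
```

Run:
```python
from h import *
d=cam("top"); a=cv2.imread("pics/top0.png")[:,:,::-1]; b=d["img"]
e=dict(d); e["img"]=np.ascontiguousarray(a)
for q in(e,d):
    for n,lo,hi,roi,z in(("g",(40,60,30),(85,255,255),(240,200,300,250),.1),("r",(0,120,60),(8,255,255),(300,205,340,250),.109)):
        k=cv2.minEnclosingCircle(blob(q,lo,hi,roi)); print(n,k,px2w(d,k[0],z).round(4))
    g=cv2.cvtColor(q["img"],cv2.COLOR_RGB2GRAY)[205:250,205:252]
    print(cv2.HoughCircles(cv2.resize(g,None,fx=4,fy=4,interpolation=cv2.INTER_CUBIC),cv2.HOUGH_GRADIENT,1,200,param1=60,param2=12,minRadius=28,maxRadius=48)/4+[205,205,0])
s=cam("side")
cv2.imwrite("pics/fin.png",np.hstack([cv2.resize(x,(400,400)) for x in(b[140:260,150:350,::-1],s["img"][160:330,200:400,::-1])]))
```

```text
g ((272.25775146484375, 228.32608032226562), 10.402518272399902) [[ 0.5153 -0.0678  0.1   ]]
r ((319.48565673828125, 228.88755798339844), 10.696405410766602) [[ 0.5149 -0.1644  0.109 ]]Traceback (most recent call last):
  File "<stdin>", line 8, in <module>
TypeError: unsupported operand type(s) for /: 'NoneType' and 'int'
```

Run:
```python
from h import *
d=cam("top"); a=cv2.imread("pics/top0.png")[:,:,::-1]; b=d["img"]
for n,lo,hi,roi,z in(("g",(40,60,30),(85,255,255),(240,200,300,250),.1),("r",(0,120,60),(8,255,255),(300,205,340,250),.109)):
    k=cv2.minEnclosingCircle(blob(d,lo,hi,roi)); print(n,k,px2w(d,k[0],z).round(4))
t=a[217:238,217:239]; t4=lambda x:cv2.resize(x,None,fx=4,fy=4,interpolation=cv2.INTER_CUBIC)
m=cv2.minMaxLoc(cv2.matchTemplate(t4(b[205:250,205:252]),t4(t),cv2.TM_CCOEFF_NORMED)); print(m[1],np.array(m[3])/4-12)
s=cam("side")
cv2.imwrite("pics/fin.png",np.hstack([cv2.resize(x,(400,400)) for x in(b[140:290,150:350,::-1],s["img"][160:330,200:400,::-1])]))
```

```text
g ((273.0294189453125, 227.73529052734375), 10.195847511291504) [[ 0.5165 -0.0694  0.1   ]]
r ((320.3202819824219, 229.26498413085938), 10.704656600952148) [[ 0.5141 -0.1661  0.109 ]]
0.9548251628875732 [3.5 1. ]
```

View pics/fin.png

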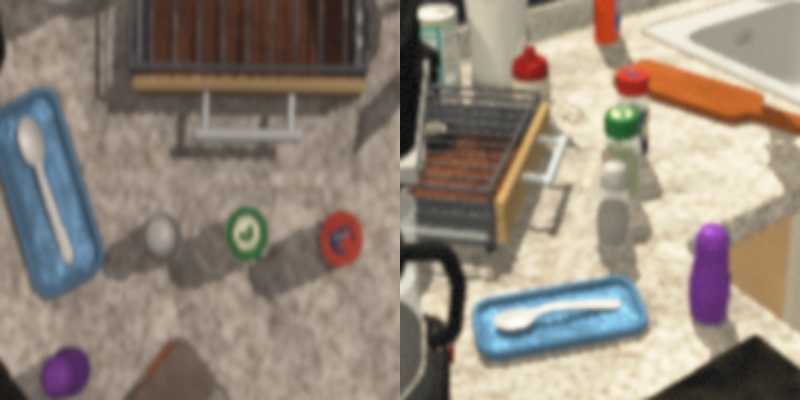

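The spoon lies in the rest, the drawer is shut, and all three stand upright: green within 2 mm, red within 2 mm, and salt within about 8 mm of its start. The arm is clear, so I'm handing in.

```bash
python3 -c "
from cell import bot
print(bot.hand_in())"
```

```text
the job is handed in; nothing more can be done
None
```

I handed the job in at about 52 s of the 147 s allowed, though no verdict came back: the teaspoon lies lengthwise in the blue spoon rest, the drawer is shut, and all three stand upright again, with the jars about 2 mm and the salt shaker about 8 mm from their starting spots by camera (limit 15 mm).

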